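# Open the strut-assisted tool chest and lay the screwdriver in its rests

## Robot

A 6-joint arm with a two-finger parallel gripper is mounted at the origin on the work surface; the furniture and walls round the work are solid. World frame = base frame: x ahead of the robot, y to its left, z up, the work surface at z = 0. Lengths are in m, angles in rad, forces in N, time in s.
With the tool pointing down it reaches from about 0.225 to 0.725 m from the base axis. Payload 3.1 kg.
Tool frame: the origin (TCP) lies where the fingers leave the gripper's body, on its centre line; the fingertips stand 73 mm ahead of it and the grasp point (between the pads) lies 54 mm ahead of it; z points along the fingers, y is the line along which they close (so a half turn about z gives the same grasp; the last joint's range is limited). The gripper opens to 85 mm and grips with 20 to 120 N. Pads are 22 mm wide; open, the fingers measure 114 mm over their backs; the gripper's body (76 mm by 85 mm) begins 54 mm behind the grasp point. The pads swing forward as they close: fully open they stand 13 mm farther back than shut.
Start: joints at [1.222, 0.048, 0.099, 1.622, 0, 1.443], TCP at [0.115, 0.512, 0.304] pointing down, gripper open.
Joint ranges: [-2.91, 2.91], [-0.99, 1.94], [-1.21, 1.42], [-2.12, 2.29], [-1.49, 1.47], [-3.14, 3.14]. Speed limits (rad/s): [2.79, 2.79, 3.14, 3.14, 3.14, 3.14].

## Interface

Orientations are given as a unit quaternion [w, x, y, z].
In Python, from plant import * gives the robot as it stands. The module is installed in compiled form; this text tells all that it offers.
- The arm moves only by the tool send_rows, never from a script. Its argument "plan" is a list of rows, each a list of 7 numbers: the shift along the tool's x, y, z in mm, then the turn, a rotation vector about the tool's x, y, z in rad, then the finger opening in mm, from 0 to 85.4. A call has 1 to 5 rows; each row is the pose to reach, as a shift and turn from the pose commanded when the call began, along the tool's axes at that moment; what a row does not reach only later rows make up. A row lasts 1/8 s, in which the tool goes at most 62.5 mm and 10.7 degrees, less where a joint would pass 70% of its speed; a pose out of reach is approached as far as the arm can. A call with a gripper value outside its range is refused whole. The fingers move at their own pace and stop on an object; "newtons" is the grip in N (left out, the last holds). Time passes only in rows, so rows that repeat a pose let the fingers close. It gives the time, the measured TCP pose, the force, the opening and the grip force at its end, in the units of the state.
- get_obs(): the state, without advancing time (a new reading comes with each control period).
- capture(name): name is "side" or "top" or "wrist"; returns the picture (420x560x3 uint8, blue, green, red); there is no depth.
- camera_info(name): a dict with "vertical_fov" (degrees; the focal length in pixels is half the picture's height over the tangent of half this angle, whatever the lens; pixels are square), "cx", "cy" (the principal point, pixels), "distortion" ([k1, k2, p1, p2, k3] as OpenCV has them; the pictures are not rectified), "cam_to_world" (4x4, takes a point from camera to world coordinates). Camera axes: x right, y up, looking along -z (the intrinsics and any distortion apply to the point x, -y, -z); pixel columns grow to the right and rows downward; lengths in m; the calibration is good to about 2 mm. A picture is of the moment at which its call begins: read the wrist's pose just before it. camera_info takes no time and is no camera call; for the wrist camera it gives the pose at the moment of the call.
- hand_in(): hands the job in; it is judged then, once.
Trained networks look in the newest picture that a camera, given by its name, has taken for a name from the list of things; names that differ only in an ending like _2 or _b are one class to them, and where a whole thing is asked for, a point or a joint stands for the part that bears it (a point fixed in the world has none). Each returns a list of dicts, best first, with "confidence" (0 to 1); they miss things now and then, are a little off and sometimes report something else, mostly with a low value. They report only what shows in the picture. A call takes as long as a camera call.
- regions_of(label, camera): "pixels" (420x560 bool, what is visible of it) and "extent" ([left, top, right, bottom] in pixels, round what is visible of it).
- mark_of(label, camera): "location" ([row, column] in pixels: a listed point, or the origin of a listed thing).
The state is a dict: "t": time; "q": joint angles; "dq": joint speeds; "joint_torque": joint torques, N m; "position": TCP position; "eef_rot": TCP orientation; "wrist_force": force on the tool from outside, world axes, zero at the start; "ft_torque": the same for the moment, N m; "finger_gap": finger opening in m; "grasp_force": force on a finger pad.
Only numpy, scipy, OpenCV 4.12 (cv2) and the standard library are available. Lean on these libraries where they do the work, as an engineer would, in place of code of your own. Each camera call takes 0.05 s, during which the arm holds its last target. There are 200 camera calls.

## Task

Raise the lid of the green tool chest by its bar handle until the gas struts take over and hold it fully open by themselves. Then pick up the red screwdriver from the bench and lay it level in the two empty notched rests inside the chest, handle in the wide notch and shank in the narrow one, and let go. Leave the blue screwdriver lying in its own rests and do not push the other things on the bench about.

Things in the scene. Friction and masses are not known exactly. Their poses are not given: they have to be found in the camera images.
- chest: Fixed green steel tool chest, 210 mm deep (its x) by 160 mm wide (its y, walls 4 mm), rim 70 mm high; over the struts and the lid it is 190 mm wide. Origin under its middle, z up; its x points from the front (lid handle side) to the hinge side, and the chest stands turned so that the hinge side looks to the robot's right. Inside stand two pairs of white plastic saddles, one pair empty (at y = +33 mm) and one holding the blue screwdriver (y = -36 mm)
- lid (a joint): Angle of the chest's lid: 0 shut, 1.75 rad fully open against its stop. The lid is a 10 mm plate of 0.6 kg, 210 mm from hinge to front edge. Two gas struts push it open: below the balance point, at about 0.75 rad (0.7 to 0.8), it falls shut when let go; beyond it the struts swing it open by themselves at up to about 1.8 rad/s (damped) and hold it at the stop. Raising it takes about 2 to 4 N at the handle
- lid_handle (a point): Middle of the lid's round steel bar handle (12 mm thick, 110 mm long, parallel to the chest's y). With the lid shut it lies 248 mm in front of the hinge axis (38 mm in front of the chest's front) and 30 mm above it, 100 mm above the bench. It moves with the lid; open space all round it, and it can turn in a pinch
- lid_hinge (a point): Middle of the lid's hinge axis, 70 mm above the bench, at chest x = +105 mm; the axis is the chest's y; the lid opens by turning about +y (front edge up and over to +x)
- handle_rest (a point): Floor middle of the empty wide notch (white saddle) at chest x = -70 mm, y = +33 mm, 40 mm above the bench: 30 mm wide at the floor, flared, 15 mm deep, saddle 12 mm thick in x
- shank_rest (a point): Floor middle of the empty narrow notch (white saddle) at chest x = +55 mm, y = +33 mm, 48.4 mm above the bench: 14 mm wide at the floor, flared, 13 mm deep
- red_screwdriver: Red-handled screwdriver lying on the bench to the left, 180 mm long, 70 g. Origin under its middle, z up, its y runs from tip (-90 mm) to handle end (+90 mm). Handle 22 mm wide, 23 mm high, from y = +5 to +90 mm; shank 5 mm thick, 11 mm above the underside; centre of mass in the handle near y = +45 mm. Laid in the rests its middle is over the middle of the chest (x = 0, y = +33 mm), its underside 40 mm above the bench and its y points along the chest's -x
- red_handle (a point): Point in the middle of the red handle at its y = +70 mm, 11.5 mm above its underside: comes to lie over handle_rest
- red_shank (a point): Point on the axis of the red screwdriver's shank at its y = -55 mm, 11 mm above its underside: comes to lie over shank_rest
- blue_screwdriver: Blue-handled screwdriver, 170 mm long, 14 mm thick, lying in its rests in the chest; origin under its middle
- aerosol_2: tall can with purple cap, 59 mm wide, 200 mm high, standing at the back left; origin under its middle
- insulating_tape: roll of black insulating tape lying flat, 58 mm across, 19 mm high, at the back left; origin under its middle
- masking_tape: roll of masking tape lying flat, 100 mm across, 25 mm high; origin under its middle
- solder_reel: grey reel of solder, 56 mm across, 36 mm high; origin under its middle

How it is judged:
On the way:
1. the lid stands open (over 1.6 rad), held by its struts with the robot off it (value of joint lid above 1.6 rad and contact force between each of the arm, the fingers and lid below 0.3 N), for 0.2 s.
At the end, for the whole second after the job is handed in: The lid stands open beyond 1.6 rad by its struts alone, and the red screwdriver lies released and at rest in the empty pair of rests: its handle point and shank point within 10 mm along the chest, 8 mm across and 4 mm in height of their seated places (all of step 1 and x of red_handle in the frame of chest between -0.08 and -0.06 m and y of red_handle in the frame of chest between 0.025 and 0.041 m and z of red_handle in the frame of chest between 0.0475 and 0.0555 m and x of red_shank in the frame of chest between 0.045 and 0.065 m and y of red_shank in the frame of chest between 0.025 and 0.041 m and z of red_shank in the frame of chest between 0.047 and 0.055 m and linear speed of red_screwdriver below 0.02 m/s and contact force between the fingers and red_screwdriver below 0.1 N); the robot touches nothing.
It fails at once if the blue screwdriver is moved more than 15 mm (distance of blue_screwdriver from where it was at the start of the episode above 0.015 m).
It fails at once if another thing on the bench is pushed more than 30 mm (distance of any of aerosol_2, insulating_tape, masking_tape, solder_reel from where it was at the start of the episode above 0.03 m).
It also fails if it takes over 61 s, if anything falls off the work surface, if the arm or the gripper's body presses on something with over 40 N, if the wrist force passes 120 N, or if a joint passes its speed limit or range.

## Working session

There is one attempt and no reset: what is moved stays moved. The work goes in short steps, Python scripts to look and compute and a tool call to move; the robot and the scene stay as the last step left them, time stands still between calls to the robot, and variables do not carry over. Pictures are saved under pics/ and viewed, at most 10 in all, crops included, and the job is handed in when it is done.

Besides the shell and the picture viewer there is one more tool, called after ">>>" by a JSON object that holds its "op" and its "data". send_rows: Moves the arm, as the interface text tells. Its arguments: {"type":"object","properties":{"plan":{"type":"array","items":{"type":"array","items":{"type":"number"}}},"newtons":{"type":"number"}},"required":["plan"]}

```bash
mkdir -p pics; cat > h.py <<'E'
from plant import *
import numpy as np, cv2
from scipy.spatial.transform import Rotation as R
def K(n):
    c=camera_info(n); f=210/np.tan(np.radians(c["vertical_fov"])/2)
    return np.array([[f,0,c["cx"]],[0,f,c["cy"]],[0,0,1.]]),np.array(c["distortion"],float),np.array(c["cam_to_world"],float)
def ray(n,rc):
    k,d,T=K(n); p=cv2.undistortPoints(np.array([[[rc[1],rc[0]]]],float),k,d)[0,0]
    return T[:3,3],T[:3,:3]@np.array([p[0],-p[1],-1.])
def onz(n,rc,z):
    o,v=ray(n,rc); return o+v*(z-o[2])/v[2]
def tri(n1,a,n2,b):
    o,v=ray(n1,a);p,w=ray(n2,b); s=np.linalg.lstsq(np.c_[v,-w],p-o,rcond=None)[0]
    A=o+v*s[0];B=p+w*s[1]; return (A+B)/2,np.linalg.norm(A-B)
def pose():
    o=get_obs(); q=np.array(o["eef_rot"]); return np.array(o["position"]),R.from_quat(q[[1,2,3,0]])
E
python3 - <<'E'
from h import *
np.set_printoptions(precision=4,suppress=True)
for n in ["top","side"]:
    cv2.imwrite(f"pics/{n}0.png",capture(n)); print(n,K(n)[2][:3,3])
    for l,z in [("lid_handle",.1),("lid_hinge",.07),("red_handle",.0115),("red_shank",.011),("red_screwdriver",0),("chest",0),("aerosol_2",0),("masking_tape",0),("solder_reel",0),("insulating_tape",0)]:
        for m in mark_of(l,n)[:1]: print(l,m["location"],round(m["confidence"],2),onz(n,m["location"],z))
p,r=pose();print(p,r.as_matrix(),get_obs()["t"])
E
```

```text
top [0.2726 0.24   1.4975]
lid_handle [203.3, 308.0] 0.71 [0.4521 0.1428 0.1   ]
lid_hinge [183.1, 392.3] 0.87 [ 0.5074 -0.0892  0.07  ]
red_handle [235.5, 232.1] 0.62 [0.3776 0.3472 0.0115]
red_shank [187.5, 243.8] 0.64 [0.5105 0.3137 0.011 ]
red_screwdriver [209.8, 238.7] 0.6 [0.4498 0.3291 0.    ]
chest [195.4, 354.0] 0.58 [0.4853 0.0058 0.    ]
aerosol_2 [199.8, 167.0] 0.87 [0.4813 0.5307 0.    ]
solder_reel [254.6, 253.8] 0.51 [0.3248 0.2887 0.    ]
insulating_tape [229.3, 191.6] 0.53 [0.3973 0.4609 0.    ]
side [ 0.3601 -0.6747  0.8604]
lid_handle [231.1, 287.4] 0.98 [0.4437 0.1432 0.1   ]
lid_hinge [329.7, 338.2] 0.97 [ 0.5149 -0.0908  0.07  ]
red_handle [201.7, 258.1] 0.87 [0.3905 0.3505 0.0115]
red_shank [205.1, 307.1] 0.56 [0.5102 0.3293 0.011 ]
red_screwdriver [206.3, 285.1] 0.6 [0.457  0.3416 0.    ]
chest [312.6, 313.8] 0.72 [0.4863 0.0062 0.    ]
aerosol_2 [158.0, 287.5] 0.74 [0.4815 0.549  0.    ]
masking_tape [256.1, 245.3] 0.93 [0.3533 0.1756 0.    ]
solder_reel [225.0, 232.2] 0.72 [0.3252 0.2818 0.    ]
insulating_tape [177.2, 255.4] 0.54 [0.3886 0.4668 0.    ]
[0.115  0.5123 0.3039] [[-0.9757  0.219  -0.    ]
 [ 0.219   0.9757  0.    ]
 [ 0.      0.     -1.    ]] 1.1
```

View pics/top0.png

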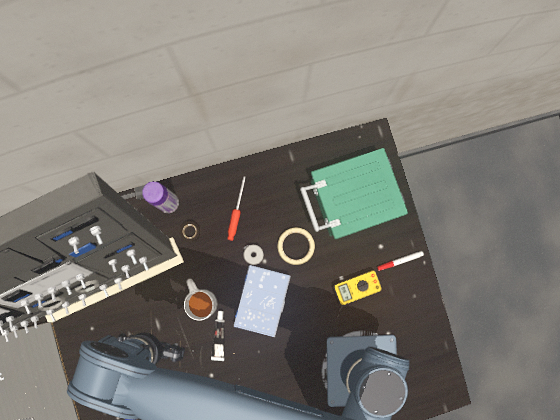

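View pics/side0.png

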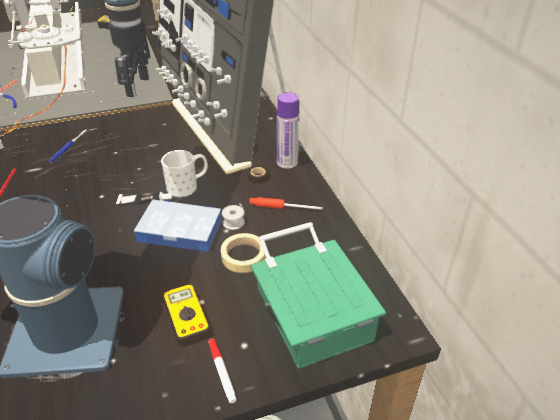

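The top view shows the chest with its handle at about (308,208) px. The red screwdriver runs from (232,238) to (244,178), and the reel and masking tape lie between the two. I'm moving above the handle now.

>>> {"op": "send_rows", "data": {"plan": [[-405, -287, 34, 0, 0, -0.49, 40], [-405, -287, 34, 0, 0, -0.49, 40], [-405, -287, 34, 0, 0, -0.49, 40], [-405, -287, 34, 0, 0, -0.49, 40], [-405, -287, 34, 0, 0, -0.49, 40]]}}

```text
t: 1.72
position: [0.3151, 0.2906, 0.2838]
eef_rot: [0.001, -0.135, 0.991, 0.0]
wrist_force: [1.0, 0.4, -0.3]
finger_gap: 0.0398
grasp_force: 0.0
```

>>> {"op": "send_rows", "data": {"plan": [[-88, -178, 14, 0, 0, 0, 40], [-88, -178, 14, 0, 0, 0, 40], [-88, -178, 14, 0, 0, 0, 40], [-88, -178, 14, 0, 0, 0, 40], [-88, -178, 14, 0, 0, 0, 40]]}}

```text
t: 2.35
position: [0.4463, 0.1435, 0.2695]
eef_rot: [-0.0, -0.133, 0.991, 0.0]
wrist_force: [-0.3, 0.1, -0.0]
finger_gap: 0.0402
grasp_force: 0.0
```

```bash
cat >> h.py <<'E'
np.set_printoptions(precision=4,suppress=True)
def rel(target,yaw_y=None):
    """mm shift in tool axes to TCP target; turn about tool z to bring tool y to yaw_y (deg)"""
    p,r=pose(); s=r.inv().apply(np.array(target)-p)*1000; y=r.as_matrix()[:,1]
    t=None if yaw_y is None else -((yaw_y-np.degrees(np.arctan2(y[1],y[0]))+90)%180-90)*np.pi/180
    return s,t
E
python3 - <<'E'
from h import *
p,r=pose();print(p,r.as_matrix()[:,1])
cv2.imwrite("pics/w1.png",capture("wrist"))
for l,z in [("lid_handle",.1),("lid_hinge",.07)]:
    for m in mark_of(l,"wrist")[:2]: print(l,m["location"],m["confidence"],onz("wrist",m["location"],z))
for m in regions_of("lid_handle","wrist")[:1]: print(m["extent"],m["confidence"])
E
```

```text
[0.4463 0.1435 0.2695] [-0.2642  0.9645  0.0007]
lid_handle [207.2, 278.6] 0.87 [0.4395 0.1422 0.1   ]
lid_hinge [209.8, 1.9] 0.91 [ 0.5163 -0.0936  0.07  ]
lid_hinge [186.6, 147.3] 0.64 [0.4604 0.0299 0.07  ]
[0.0, 80.1, 289.6, 306.8] 0.81
```

View pics/w1.png

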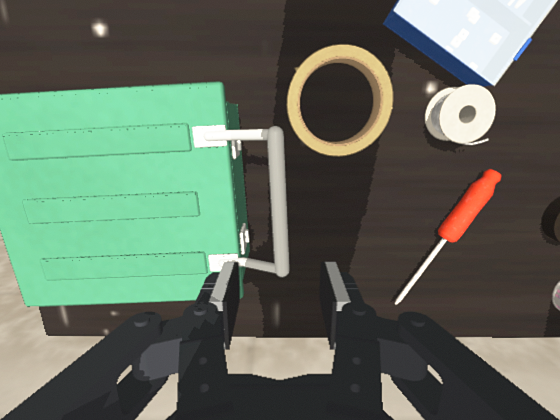

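The bar runs from (276,131) to (282,272) px, with the screwdriver from (494,175) to (398,302). I'll project these to positions.

```bash
python3 - <<'E'
from h import *
a,b=onz("wrist",(131,276),.1),onz("wrist",(272,282),.1);d=b-a
print(a,b,np.linalg.norm(d),(a+b)/2,np.degrees(np.arctan2(d[1],d[0])))
h,t=onz("wrist",(175,494),.0115),onz("wrist",(302,398),.011);d=h-t
print(h,t,np.linalg.norm(d),np.degrees(np.arctan2(d[1],d[0])), t+d*(90+40)/180)
print(rel([*((a+b)/2)[:2],.156],105.5))
E
```

```text
[0.384  0.1253 0.1   ] [0.4936 0.1604 0.1   ] 0.11507204883962902 [0.4388 0.1429 0.1   ] 17.778508107997897
[0.3708 0.3578 0.0115] [0.541  0.3184 0.011 ] 0.17471502011491136 166.9594265889524 [0.418  0.3468 0.0114]
(array([  7.0618,  -0.446 , 114.0574]), np.float64(0.0010523504318479444))
```

>>> {"op": "send_rows", "data": {"plan": [[7, 0, 58, 0, 0, -0.044, 40], [7, 0, 100, 0, 0, -0.044, 40], [7, 0, 115, 0, 0, -0.044, 40], [7, 0, 115, 0, 0, -0.044, 40], [7, 0, 115, 0, 0, -0.044, 5]], "newtons": 30}}

```text
t: 3.18
position: [0.4408, 0.1426, 0.157]
eef_rot: [0.002, -0.156, 0.988, 0.0]
wrist_force: [0.1, -0.3, 0.3]
finger_gap: 0.0231
grasp_force: 0.0
```

>>> {"op": "send_rows", "data": {"plan": [[0, 0, 0, 0, 0, 0, 5], [0, 0, 0, 0, 0, 0, 5], [0, 0, 0, 0, 0, 0, 5]]}}

```text
t: 3.55
position: [0.4412, 0.1418, 0.1572]
eef_rot: [0.002, -0.156, 0.988, -0.0]
wrist_force: [0.2, -2.2, 6.6]
finger_gap: 0.0105
grasp_force: 29.5
```

```bash
python3 - <<'E'
from h import *
p,r=pose();o=get_obs();print(p,r.as_matrix()[:,1],o["q"],o["finger_gap"],o["grasp_force"])
# arc in tool axes: dy (tool y is chest -x), dz
for th in np.arange(0,1.76,.1):
    c,s=np.cos(th),np.sin(th); x=-.248*c+.03*s; z=.03*c+.248*s
    print(round(th,2), round(-(x+.248)*1000), round(-(z-.03)*1000))
E
```

```text
[0.4412 0.1418 0.1572] [-0.3077  0.9515 -0.0017] [ 0.1667 -0.0982 -0.3364  1.3278 -0.001  -0.1461] 0.010548025307054709 29.541302919387817
0.0 0 0
0.1 -4 -25
0.2 -11 -49
0.3 -20 -72
0.4 -31 -94
0.5 -45 -115
0.6 -60 -135
0.7 -78 -153
0.8 -97 -169
0.9 -117 -183
1.0 -139 -195
1.1 -162 -205
1.2 -186 -212
1.3 -211 -217
1.4 -235 -219
1.5 -260 -220
1.6 -285 -217
1.7 -310 -212
```

The bar is gripped at a gap of 10.5 mm. Raising the lid along the arc.

>>> {"op": "send_rows", "data": {"plan": [[0, -4, -25, 0, 0, 0, 5], [0, -11, -49, 0, 0, 0, 5], [0, -20, -72, 0, 0, 0, 5], [0, -31, -94, 0, 0, 0, 5], [0, -45, -115, 0, 0, 0, 5]], "newtons": 30}}

```text
t: 4.18
position: [0.4543, 0.1013, 0.2712]
eef_rot: [0.002, -0.157, 0.988, 0.004]
wrist_force: [3.0, 5.2, 0.0]
finger_gap: 0.0105
grasp_force: 29.3
```

>>> {"op": "send_rows", "data": {"plan": [[0, -15, -20, 0, 0, 0, 5], [0, -33, -38, 0, 0, 0, 5], [0, -52, -54, 0, 0, 0, 5], [0, -72, -68, 0, 0, 0, 5], [0, -94, -80, 0, 0, 0, 5]]}}

```text
t: 4.8
position: [0.4832, 0.0121, 0.3537]
eef_rot: [0.004, -0.157, 0.988, 0.003]
wrist_force: [1.5, 6.5, 8.5]
finger_gap: 0.011
grasp_force: 30.9
```

>>> {"op": "send_rows", "data": {"plan": [[0, -23, -10, 0, 0, 0, 5], [0, -47, -17, 0, 0, 0, 5], [0, -72, -22, 0, 0, 0, 5], [0, -96, -24, 0, 0, 0, 5], [0, -121, -25, 0, 0, 0, 5]]}}

```text
t: 5.42
position: [0.5214, -0.1053, 0.3773]
eef_rot: [0.004, -0.156, 0.988, 0.0]
wrist_force: [5.2, 0.1, -0.8]
finger_gap: 0.0105
grasp_force: 32.0
```

>>> {"op": "send_rows", "data": {"plan": [[0, -25, 3, 0, 0, 0, 5], [0, -48, 7, 0, 0, 0, 5], [0, -48, 7, 0, 0, 0, 5]]}}

```text
t: 5.8
position: [0.5371, -0.1531, 0.3684]
eef_rot: [0.003, -0.155, 0.988, -0.001]
wrist_force: [7.1, 0.1, 4.1]
finger_gap: 0.0106
grasp_force: 33.3
```

>>> {"op": "send_rows", "data": {"plan": [[0, 0, 0, 0, 0, 0, 40], [0, 0, 0, 0, 0, 0, 40], [0, 0, -20, 0, 0, 0, 40], [0, 0, -50, 0, 0, 0, 40], [0, 0, -80, 0, 0, 0, 40]]}}

```text
t: 6.42
position: [0.5336, -0.1505, 0.4478]
eef_rot: [-0.001, -0.156, 0.988, 0.001]
wrist_force: [0.0, -0.6, 0.5]
finger_gap: 0.0397
grasp_force: 0.0
```

```bash
python3 - <<'E'
from h import *
cv2.imwrite("pics/s2.png",capture("side"))
m=mark_of("lid_handle","side")[:1];print(m)
for l,z in [("handle_rest",.04),("shank_rest",.0484)]:
    for m in mark_of(l,"side")[:2]: print(l,m["location"],m["confidence"],onz("side",m["location"],z))
capture("top")
for l,z in [("handle_rest",.04),("shank_rest",.0484),("red_handle",.0115),("red_shank",.011)]:
    for m in mark_of(l,"top")[:2]: print(l,m["location"],m["confidence"],onz("top",m["location"],z))
H=np.array([.5157,-.0934]);ex=np.array([.309,-.951]);ey=np.array([.951,.309])
for x in(-.07,.055,-.04): print(x,H+ex*(x-.105)+ey*.033)
E
```

```text
[{'location': [265.5, 375.2], 'confidence': 0.81}]
handle_rest [270.2, 316.9] 0.91 [0.5009 0.0841 0.04  ]
handle_rest [190.4, 330.8] 0.56 [0.4943 0.0754 0.04  ]
shank_rest [175.0, 371.5] 0.95 [ 0.5341 -0.0371  0.0484]
red_handle [234.1, 228.6] 0.61 [0.3816 0.3568 0.0115]
red_shank [188.2, 241.3] 0.72 [0.5087 0.3207 0.011 ]
red_shank [195.3, 352.4] 0.25 [0.4841 0.0121 0.011 ]
-0.07 [0.493  0.0832]
0.055 [ 0.5316 -0.0357]
-0.04 [0.5023 0.0547]
```

View pics/s2.png

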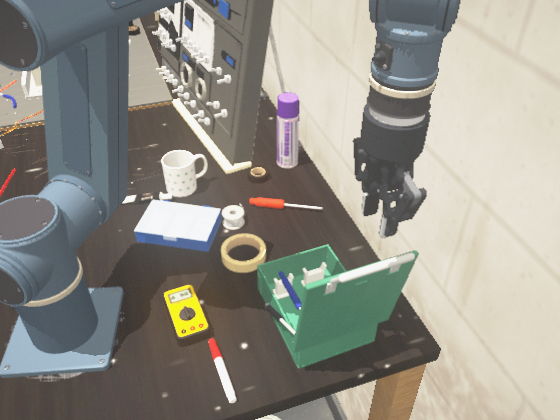

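Step 1 is done: the side view shows the lid standing open on its own, and the rests agree with the chest pose I computed. Next, the screwdriver.

>>> {"op": "send_rows", "data": {"plan": [[-43, 508, 0, 0, 0, 0.54, 60], [-43, 508, 0, 0, 0, 0.54, 60], [-43, 508, 100, 0, 0, 0.54, 60], [-43, 508, 190, 0, 0, 0.54, 60], [-43, 508, 190, 0, 0, 0.54, 60]]}}

```text
t: 7.5
position: [0.4693, 0.1283, 0.3742]
eef_rot: [-0.0, 0.113, 0.994, 0.0]
wrist_force: [0.9, 0.0, -0.2]
finger_gap: 0.06
grasp_force: 0.0
```

```bash
python3 - <<'E'
from h import *
print(pose()[0],rel([.418,.346,.25],77))
E
```

```text
[0.4693 0.1283 0.3742] (array([ 98.9774, 200.5355, 124.2067]), np.float64(-0.0002517551401765939))
```

>>> {"op": "send_rows", "data": {"plan": [[99, 200, 124, 0, 0, 0, 60], [99, 200, 124, 0, 0, 0, 60], [99, 200, 124, 0, 0, 0, 60], [99, 200, 124, 0, 0, 0, 60], [99, 200, 124, 0, 0, 0, 60]]}}

```text
t: 8.12
position: [0.4155, 0.3456, 0.2471]
eef_rot: [-0.003, 0.111, 0.994, -0.002]
wrist_force: [0.2, -0.6, -0.4]
finger_gap: 0.0604
grasp_force: 0.0
```

```bash
python3 - <<'E'
from h import *
print(pose()[0]);cv2.imwrite("pics/w3.png",capture("wrist"))
P={}
for l,z in [("red_handle",.0115),("red_shank",.011)]:
    for m in mark_of(l,"wrist")[:1]: print(l,m["location"],m["confidence"],onz("wrist",m["location"],z))
m=regions_of("red_screwdriver","wrist")[0];print(m["extent"],m["confidence"])
ys,xs=np.nonzero(m["pixels"])
c=cv2.minAreaRect(np.c_[xs,ys].astype(np.float32));print(c)
E
```

```text
[0.4155 0.3456 0.2471]
red_handle [167.7, 281.6] 0.81 [0.3922 0.3515 0.0115]
red_shank [282.6, 280.6] 0.85 [0.5172 0.3216 0.011 ]
[268.2, 144.0, 293.1, 307.6] 0.78
((279.0, 228.0), (164.0, 22.0), 90.0)
```

View pics/w3.png

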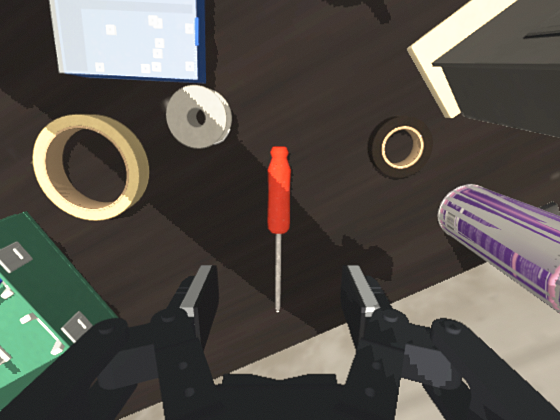

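The screwdriver lies from (280,147) to (278,311) px, almost along the tool's x axis. I'll compute the descent.

```bash
python3 - <<'E'
from h import *
h,t=onz("wrist",(147,280),.0115),onz("wrist",(311,278),.011);d=h-t
print(h,t,np.linalg.norm(d),np.degrees(np.arctan2(d[1],d[0])), t+d*130/180)
print(rel([.421,.3445,.078],76.6), pose()[1].as_matrix()[:,2])
E
```

```text
[0.375  0.3542 0.0115] [0.5537 0.3102 0.011 ] 0.18396857298774058 166.15895637919309 [0.4247 0.3419 0.0114]
(array([ -1.2625,   1.8037, 174.2513]), np.float64(0.006091343186264321)) [ 0.001  -0.0002 -1.    ]
```

>>> {"op": "send_rows", "data": {"plan": [[-2, 1, 60, 0, 0, 0.006, 55], [-2, 1, 115, 0, 0, 0.006, 55], [-2, 1, 155, 0, 0, 0.006, 55], [-2, 1, 174, 0, 0, 0.006, 55], [-2, 1, 174, 0, 0, 0.006, 55]]}}

```text
t: 8.95
position: [0.4209, 0.3425, 0.0768]
eef_rot: [-0.001, 0.117, 0.993, -0.001]
wrist_force: [0.3, -0.6, 0.0]
finger_gap: 0.0549
grasp_force: 0.0
```

>>> {"op": "send_rows", "data": {"plan": [[0, 0, 0, 0, 0, 0, 10], [0, 0, 0, 0, 0, 0, 10], [0, 0, 0, 0, 0, 0, 10], [0, 0, 0, 0, 0, 0, 10], [0, 0, 0, 0, 0, 0, 10]], "newtons": 45}}

```text
t: 9.57
position: [0.4226, 0.3452, 0.0801]
eef_rot: [0.002, 0.116, 0.993, 0.001]
wrist_force: [-0.1, -0.6, 6.1]
finger_gap: 0.021
grasp_force: 45.5
```

>>> {"op": "send_rows", "data": {"plan": [[0, 0, -10, 0, 0, 0, 10], [0, 0, -50, 0, 0, 0, 10], [0, 0, -110, 0, 0, 0, 10], [0, 0, -160, 0, 0, 0, 10], [0, 0, -160, 0, 0, 0, 10]]}}

```text
t: 10.2
position: [0.4229, 0.346, 0.2439]
eef_rot: [0.004, 0.116, 0.993, 0.004]
wrist_force: [0.2, -0.1, -0.4]
finger_gap: 0.0208
grasp_force: 44.7
```

```bash
python3 - <<'E'
from h import *
p,r=pose();o=get_obs();print(p,o["finger_gap"],o["wrist_force"]);cv2.imwrite("pics/w4.png",capture("wrist"))
W={n:{} for n in("wrist","top","side")}
capture("side");capture("top")
for n in W:
  for l in("red_handle","red_shank"):
    for m in mark_of(l,n)[:1]: W[n][l]=m["location"];print(n,l,m["location"],m["confidence"])
for a,b in[("wrist","side"),("top","side"),("wrist","top")]:
  for l in("red_handle","red_shank"):
    if l in W[a] and l in W[b]:
      x,e=tri(a,W[a][l],b,W[b][l]);print(a,b,l,x,e,"tool",r.inv().apply(x-p)*1000)
E
```

```text
[0.4229 0.346  0.2439] 0.02079357357619341 [ 0.1917 -0.119  -0.3551]
wrist red_handle [211.7, 279.0] 0.98
top red_shank [177.5, 238.3] 0.58
side red_handle [148.3, 258.6] 0.86
side red_shank [146.7, 310.1] 0.79
wrist side red_handle [0.3911 0.3524 0.1669] 0.00838244706064036 tool [32.9568 -1.6759 76.7861]
top side red_shank [0.5078 0.3181 0.1903] 0.0019564871629817386 tool [-88.6817  -8.0106  54.2129]
```

View pics/w4.png

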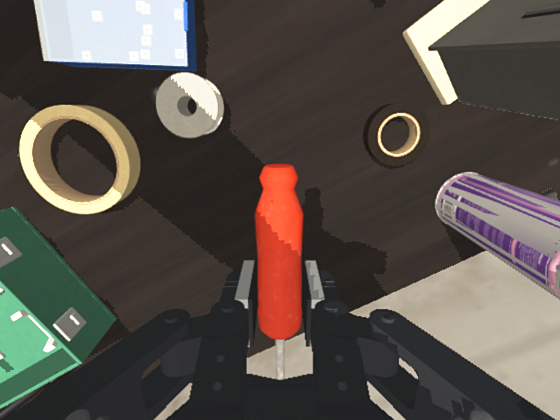

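The handle sits in the pads from (279,165) to (279,338) px. The marks hint at a tip-up tilt, so I'll fit the held pose from all the views.

```bash
cat > fit.py <<'E'
from h import *
from scipy.optimize import least_squares
def proj(n,X,C):
    k,d,T=C[n]; c=T[:3,:3].T@(X-T[:3,3]); c=c*[1,-1,-1]
    return cv2.projectPoints(c[None],np.zeros(3),np.zeros(3),k,d)[0].ravel()[::-1]
def fit(p,r,O,C,prior=(40,0,68.5,0,0),sg=(6,.3,6,2,.05)):
    # u: g (mm, screwdriver y under TCP), pitch, z of axis there, lateral, yaw ; handle along tool +x
    def X(u,y): 
        s=y-u[0]; return p+r.apply(np.array([s*np.cos(u[1]),u[3]+s*u[4],u[2]+s*np.sin(u[1])])/1000)
    f=lambda u: np.r_[np.concatenate([(proj(n,X(u,y),C)-rc)/w for n,y,rc,w in O]),(u-np.array(prior))/np.array(sg)]
    s=least_squares(f,prior,loss="soft_l1"); return s.x,f(s.x),X
E
python3 - <<'E'
from fit import *
p,r=pose();C={n:K(n) for n in("wrist","top","side")}
O=[("wrist",90,(165,279),4),("wrist",5,(338,279),4),("wrist",70,(211.7,279),4)]
im=capture("side");capture("top")
for n in("side","top"):
  for l,y in(("red_handle",70),("red_shank",-55),("red_screwdriver",0)):
    for m in mark_of(l,n)[:1]:
      if l!="red_screwdriver": O.append((n,y,tuple(m["location"]),1.5))
      print(n,l,m["location"],m["confidence"])
u,f,X=fit(p,r,O,C);print(u,f)
for y in(70,-55):print(y,X(u,y))
cv2.imwrite("pics/s4.png",cv2.resize(im[80:220,180:380],None,fx=4,fy=4,interpolation=cv2.INTER_CUBIC))
E
```

```text
side red_handle [146.5, 256.1] 0.72
side red_shank [152.3, 309.6] 0.72
side red_screwdriver [156.1, 284.4] 0.56
top red_shank [178.8, 234.7] 0.38
[34.8549  0.0074 64.1186  0.3772 -0.0075] [ 0.7257 -0.0561 -0.5246  0.3652  0.3117  0.0569  0.551  -1.0181 -0.276
 -0.4045 -0.2442  1.0386 -0.8575  0.0248 -0.7302  0.1886 -0.15  ]
70 [0.386  0.3522 0.1717]
-55 [0.5078 0.3243 0.1724]
```

View pics/s4.png

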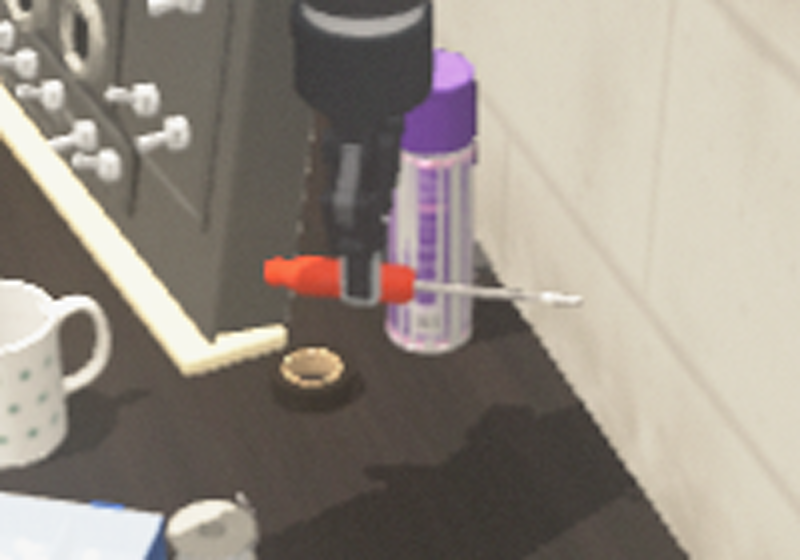

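In the crop the screwdriver is held about level. The handle end is at crop (265,271), the shoulder at (414,285) and the tip at (582,300). I'll refit with these clean points.

```bash
python3 - <<'E'
from fit import *
p,r=pose();C={n:K(n) for n in("wrist","top","side")}
O=[("wrist",90,(165,279),4),("wrist",5,(338,279),4),("wrist",70,(211.7,279),4),
("side",90,(147.75,246.2),1),("side",5,(151.25,283.5),1),("side",-90,(155,325.5),1)]
u,f,X=fit(p,r,O,C);print(u,f)
H=np.array([.5157,-.0934]);ex=np.array([.309,-.951]);ey=np.array([.951,.309])
g=u[0]
t=H+ex*(-g/1000-.105)+ey*.033
print(t, rel([*t,.2],18), rel([*t,.2],18)[1])
E
```

```text
[35.9434  0.0071 68.821  -0.2863  0.0062] [ 0.9019  0.0009 -1.5894 -0.1582  0.1119 -0.0416 -0.0791  0.6242 -0.2615
 -0.0678 -0.2536 -0.4372 -0.6761  0.0238  0.0535 -0.1431  0.1237]
[0.5035 0.0508] (array([-148.1662, -266.5958,   37.5868]), np.float64(1.023776983780226)) 1.023776983780226
```

>>> {"op": "send_rows", "data": {"plan": [[-20, -35, -5, 0, 0, 0.17, 10], [-40, -70, -5, 0, 0, 0.34, 10], [-60, -105, -5, 0, 0, 0.51, 10], [-80, -140, -5, 0, 0, 0.68, 10], [-95, -170, -5, 0, 0, 0.85, 10]]}}

```text
t: 11.68
position: [0.4745, 0.1557, 0.2428]
eef_rot: [0.0, 0.518, 0.855, 0.0]
wrist_force: [0.3, 0.4, -0.6]
finger_gap: 0.021
grasp_force: 44.7
```

```bash
python3 - <<'E'
from h import *
print(pose()[0],rel([.5035,.0508,.21],18))
E
```

```text
[0.4745 0.1557 0.2428] (array([-106.3527,  -22.8975,   32.7941]), np.float64(0.1675974106055066))
```

>>> {"op": "send_rows", "data": {"plan": [[-40, -9, 5, 0, 0, 0.09, 10], [-75, -16, 15, 0, 0, 0.168, 10], [-106, -23, 33, 0, 0, 0.168, 10], [-106, -23, 33, 0, 0, 0.168, 10], [-106, -23, 33, 0, 0, 0.168, 10]]}}

```text
t: 12.3
position: [0.5034, 0.0529, 0.2098]
eef_rot: [-0.0, 0.586, 0.811, 0.0]
wrist_force: [0.6, 0.8, -0.1]
finger_gap: 0.0212
grasp_force: 44.7
```

```bash
python3 - <<'E'
from fit import *
p,r=pose();print(p,r.as_matrix()[:,1]);C={n:K(n) for n in("wrist","top","side")}
ims={n:capture(n) for n in("wrist","side","top")}
for n in ims:
  for l,z in(("handle_rest",.04),("shank_rest",.0484),("red_handle",p[2]-.069),("red_shank",p[2]-.069)):
    for m in mark_of(l,n)[:1]: print(n,l,m["location"],m["confidence"],onz(n,m["location"],z))
a=ims["side"][220:370,220:420]
cv2.imwrite("pics/s5.png",np.hstack([ims["wrist"][:, 80:480],cv2.resize(a,(400,420))]))
E
```

```text
[0.5034 0.0529 0.2098] [0.9493 0.3144 0.0002]
wrist shank_rest [320.2, 277.0] 0.69 [ 0.5315 -0.034   0.0484]
wrist red_handle [212.8, 280.7] 0.73 [0.4942 0.0863 0.1408]
side handle_rest [270.7, 317.4] 0.83 [0.5017 0.0826 0.04  ]
side red_handle [234.3, 315.7] 0.69 [0.4937 0.0861 0.1408]
side red_shank [273.9, 345.6] 0.64 [ 0.5343 -0.022   0.1408]
top handle_rest [189.9, 330.0] 0.87 [0.4957 0.0776 0.04  ]
top shank_rest [186.5, 328.1] 0.32 [0.5038 0.0834 0.0484]
top red_handle [186.9, 330.3] 0.45 [0.488  0.0878 0.1408]
```

View pics/s5.png

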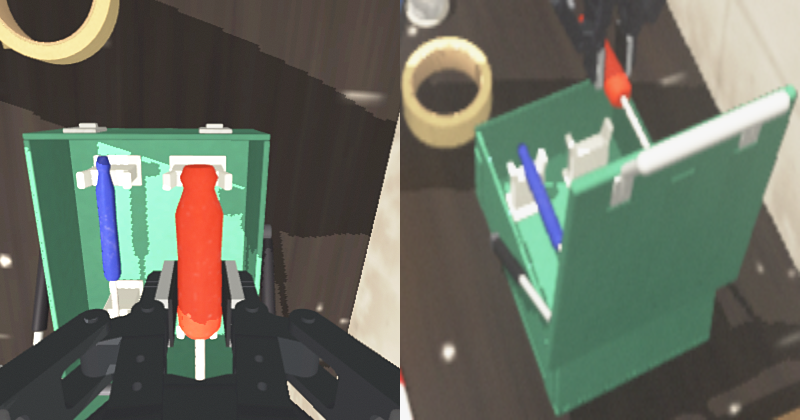

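The handle (column about 199) is centred over the wide notch (168–232) and the shank lines up with the narrow rest. Lowering now.

>>> {"op": "send_rows", "data": {"plan": [[-2, 0, 30, 0, 0, 0, 10], [-2, 0, 55, 0, 0, 0, 10], [-2, 0, 72, 0, 0, 0, 10], [-2, 0, 82, 0, 0, 0, 10], [-2, 0, 87, 0, 0, 0, 10]]}}

```text
t: 13.68
position: [0.5042, 0.0508, 0.1223]
eef_rot: [0.0, 0.585, 0.811, 0.0]
wrist_force: [0.1, -0.5, -0.6]
finger_gap: 0.0212
grasp_force: 44.7
```

```bash
python3 - <<'E'
from fit import *
p,r=pose();print(p,get_obs()["wrist_force"])
ims={n:capture(n) for n in("wrist","side")}
a=ims["side"][200:350,220:420]
cv2.imwrite("pics/s6.png",np.hstack([ims["wrist"][:, 80:480],cv2.resize(a,(400,420))]))
E
```

```text
[0.5042 0.0508 0.1223] [ 0.1172 -0.4531 -0.5987]
```

View pics/s6.png

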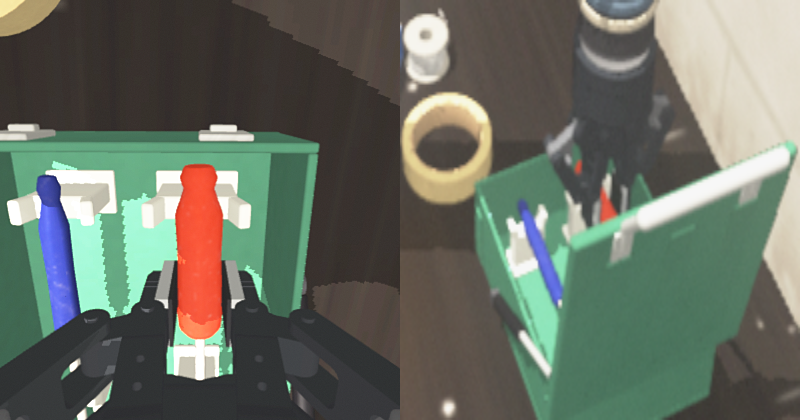

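The handle sits between the horns (163 and 232) and the shank is over its notch, with no contact yet. Easing down, then I'll release.

>>> {"op": "send_rows", "data": {"plan": [[0, 0, 1, 0, 0, 0, 10], [0, 0, 2, 0, 0, 0, 10], [0, 0, 2, 0, 0, 0, 10]]}}

```text
t: 14.15
position: [0.5043, 0.0508, 0.1209]
eef_rot: [0.0, 0.585, 0.811, 0.0]
wrist_force: [-0.1, -0.2, -0.9]
finger_gap: 0.021
grasp_force: 44.7
```

>>> {"op": "send_rows", "data": {"plan": [[0, 0, 1, 0, 0, 0, 10], [0, 0, 2, 0, 0, 0, 10], [0, 0, 2, 0, 0, 0, 10]]}}

```text
t: 14.52
position: [0.5043, 0.0508, 0.12]
eef_rot: [0.0, 0.585, 0.811, 0.0]
wrist_force: [-2.6, 0.0, 5.4]
finger_gap: 0.0214
grasp_force: 45.5
```

Contact at z = 0.120, as predicted. Releasing and rising.

>>> {"op": "send_rows", "data": {"plan": [[0, 0, 0, 0, 0, 0, 25], [0, 0, 0, 0, 0, 0, 34], [0, 0, 0, 0, 0, 0, 34], [0, 0, -15, 0, 0, 0, 34], [0, 0, -40, 0, 0, 0, 34]]}}

```text
t: 15.15
position: [0.5034, 0.0508, 0.1586]
eef_rot: [-0.001, 0.585, 0.811, -0.001]
wrist_force: [0.4, -0.7, -0.1]
finger_gap: 0.0338
grasp_force: 0.0
```

>>> {"op": "send_rows", "data": {"plan": [[0, 0, -50, 0, 0, 0, 34], [25, 0, -100, 0, 0, 0, 34], [60, 0, -140, 0, 0, 0, 34], [60, 0, -140, 0, 0, 0, 34]]}}

```text
t: 15.65
position: [0.4864, 0.1095, 0.3046]
eef_rot: [0.004, 0.584, 0.812, 0.004]
wrist_force: [0.7, -0.3, -1.0]
finger_gap: 0.0343
grasp_force: 0.0
```

```bash
python3 - <<'E'
from fit import *
p,r=pose();print(p,get_obs()["wrist_force"])
ims={n:capture(n) for n in("wrist","side")}
H=np.array([.5157,-.0934]);ex=np.array([.309,-.951]);ey=np.array([.951,.309])
for n in ims:
  for l,z in(("red_handle",.0515),("red_shank",.051),("handle_rest",.04),("shank_rest",.0484),("blue_screwdriver",.045)):
    for m in mark_of(l,n)[:1]:
      X=onz(n,m["location"],z)[:2]-H; print(n,l,m["location"],m["confidence"],X@ex+.105,X@ey)
a=ims["side"][220:370,220:420]
cv2.imwrite("pics/s7.png",np.hstack([ims["wrist"][:, 80:480],cv2.resize(a,(400,420))]))
E
```

```text
[0.4864 0.1095 0.3046] [ 0.729  -0.3195 -1.0262]
wrist red_handle [213.9, 278.4] 0.7 -0.07233011416692557 0.03288092944581655
wrist red_shank [312.2, 275.4] 0.7 0.047402037691490345 0.02895725103613328
wrist handle_rest [213.5, 274.0] 0.73 -0.06944843642019115 0.026974957718825993
wrist shank_rest [312.8, 271.3] 0.69 0.049630698381777166 0.023570368957917046
wrist blue_screwdriver [269.1, 215.0] 0.6 -0.005120875589056689 -0.03961371971472292
side red_handle [266.8, 317.3] 0.74 -0.06717899677463422 0.040448418894072566
side red_shank [306.3, 295.0] 0.22 0.00984729576429122 -0.04365825108428253
side handle_rest [270.5, 317.2] 0.77 -0.06736785610082958 0.04094360074955353
side shank_rest [180.7, 259.5] 0.66 -0.3890956076838629 0.03523156727303035
side blue_screwdriver [306.9, 296.9] 0.67 0.008138296977782969 -0.038752860801285316
```

View pics/s7.png

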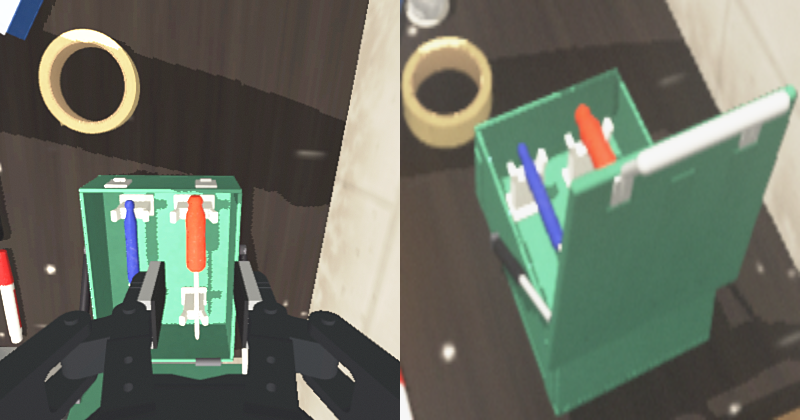

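The screwdriver lies seated in both notches with the lid open and the gripper clear, so I'm handing in.

```bash
python3 -c "
from plant import *
print(hand_in())"
```

```text
the job is handed in; nothing more can be done
None
```

I raised the lid, which stands open on its struts, laid the red screwdriver in the two empty rests and let go, and handed the job in at about 16 s; the last pictures show it seated and the blue screwdriver still in its rests, but no verdict came back.

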